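Close a dowelled joint with a bench ratchet clamp, then let it off

TASK

Close the dowelled joint that stands in the bench clamp: pump the clamp's trigger until the jaw has pressed the short rail fully home against the stile and you feel it squeezed up tight, but do not crush the wood. Then press the release button and keep it down until the jaw has run all the way back, leaving the joint closed. Move the jaw and the rail only by means of the clamp, not by hand, and leave the things lying around it where they are.

Things in the scene. Friction and masses are not known exactly. Their poses are not given: they have to be found in the camera images.
- clamp: Ratchet clamp on a grey bed plate 90 x 400 mm, 12 thick, screwed down. Origin at bench level; local y = the way the jaw closes, z up. Along y (mm): dark housing -175 to 5 (52 wide, 74 high), trigger pivot at -125 (55 high), release button at -20, jaw 20 to 40 plus its travel (50 wide, 72 high), stile 142 to 182, fixed jaw to 204 (92 high). The toothed bar sticks out behind the housing, to -225.
- jaw: Moving jaw with its toothed bar. Its origin is the clamp's when fully back and moves along the clamp's y with it (0 to 62 mm); starts 0 to 14 mm forward. The ratchet (6 mm a tooth) holds it; a full trigger stroke carries it 2 teeth (12 mm). With the release fully down a spring of 2 to 4 N draws it back in about 1 to 2 s.
- jaw_face (a point): Middle of the jaw's rubber pad, 40 x 40 mm, 43 mm above the bench, that meets the rail. The pad is sprung: it gives 1 mm per 12 N. On the rail, less than 18 N is not tight, 22 to 30 N is right, more than 34 N crushes the wood.
- rail: Short wooden rail, 100 (x) x 40 (y) x 50 mm (z), underside 12 mm above the bench, with two dowels that enter the stile. It slides only along the clamp's y. Tight dowels: it takes about 10 N at the jaw to move it, and it stays where it is left. At the start it stands 11 to 20 mm off the stile.
- rail_back (a point): Middle of the rail's face towards the jaw, 37 mm above the bench.
- rail_front (a point): Middle of the rail's face towards the stile, 37 mm above the bench. The joint is closed when it meets stile_face (within 1.5 mm).
- stile_face (a point): Middle of the wooden stile's face towards the rail, 37 mm above the bench; same axes as the clamp. The stile is 150 mm wide (x), 40 thick, its top 62 high, and fixed.
- trigger (a joint): Angle of the upright trigger lever, rad: 0 at rest (leaning 0.24 rad towards the jaw), 0.48 at the end of its stroke. It swings about the clamp's x, top away from the jaw (to -y); a light spring (2 N at the knob) brings it back by itself. 3.1 mm of the knob move the jaw 1 mm, and its force is multiplied 3.1 times at the jaw. The first 1 to 2 mm of the knob are idle.
- trigger_face (a point): Middle of the trigger's black knob on the side towards the jaw, 142 mm above the bench; knob 30 mm wide (x), 16 thick, 12 high, full stroke 43 mm; 67 mm free to the button for a finger from above. Push along -y: 2 to 4 N free, 5 to 8 N as the rail slides, then rising 0.8 N per mm once home: 10 to 13 N is tight, over 14 N crushes. When home a full stroke is too much: stop by feel.
- release (a joint): Depth of the release button, m: 0 up, 0.0078 fully down. It bobs down by 3 mm as teeth pass. It frees the jaw only beyond 6.5 mm and only while held down. Needs 4 N, up to 10 N while the clamp is loaded; press straight down from above.
- release_top (a point): Middle of the top of the round black release button, 28 mm across, 95 mm above the bench.
- tin: Bystander: plain metal tin, 66 mm across, 85 high; origin under its centre.
- offcut: Bystander: wooden offcut, 50 x 90 x 22 mm; origin under its centre.
- jar: Bystander: round lidded glass jar, 58 mm across, 70 high; origin under its centre.

How it is judged:
On the way, in this order (a step that is already met when the one before it is completed fails the run):
1. the rail is fully home on the stile and the jaw squeezes it tight (more than 18 N) (y of rail_front in the frame of stile_face above -0.0015 m and contact force between jaw and rail above 18 N), for 0.2 s.
2. the release has let the jaw run all the way back, the joint still closed (y of jaw in the frame of clamp below 0.003 m and y of rail_front in the frame of stile_face above -0.0015 m), for 0.1 s.
At the end, for the whole second after the job is handed in: The rail is home against the stile within 1.5 mm, the jaw is fully back within 3 mm, the trigger is at rest (within 0.05 rad) and the release button is up (within 1.5 mm) (all of step 2 and value of joint trigger below 0.05 rad and value of joint release below 0.0015 m); the robot touches nothing.
It fails at once if the jaw presses on the rail with more than 34 N (wood crushed) (contact force between jaw and rail above 34 N).
It fails at once if the robot pushes the jaw by hand (more than 2 N) (contact force between any of the fingers, the arm and jaw above 2 N).
It fails at once if the robot pushes the rail by hand (more than 2 N) (contact force between any of the fingers, the arm and rail above 2 N).
It fails at once if a bystander is moved by more than 20 mm (distance of any of tin, offcut, jar from where it was at the start of the episode above 0.02 m).
It also fails if it takes over 61 s, if anything falls off the work surface, if the arm or the gripper's body presses on something with over 40 N, if the wrist force passes 120 N, or if a joint passes its speed limit or range.

ROBOT

A 6-joint arm with a two-finger parallel gripper is mounted at the origin on the work surface. World frame = base frame: x ahead of the robot, y to its left, z up, the work surface at z = 0. Lengths are in m, angles in rad, forces in N, time in s.
With the tool pointing down it reaches from about 0.15 to 0.775 m from the base axis. Payload 6.1 kg.
Tool frame: the origin (TCP) lies at the very end of the fingers, on their centre line; the grasp point (between the pads) lies 19 mm behind it; z points along the fingers, x is the direction in which the jaws open and shut, and the axes are right-handed (so a half turn about z gives the same grasp; the last joint's range is limited). The gripper opens to 85 mm and grips with 20 to 120 N. Pads are 22 mm wide; open, the fingers measure 114 mm over their backs; the gripper's body (76 mm by 85 mm) begins 54 mm behind the grasp point. The pads swing forward as they close: fully open they stand 13 mm farther back than shut.
Start: joints at [1.343, 0.126, -0.04, 1.405, 0, 1.571], TCP at [0.119, 0.511, 0.231] pointing down, gripper open.
Joint ranges: [-2.72, 2.72], [-0.95, 1.95], [-1.27, 1.35], [-1.78, 2.02], [-1.46, 1.47], [-3.14, 3.14]. Speed limits (rad/s): [2.39, 2.39, 3.01, 3.14, 3.14, 3.14].

INTERFACE

Orientations are given as a unit quaternion [w, x, y, z].
In Python, from cell import bot gives the robot as it stands.
- The arm moves only by the tool step_arm, never from a script. Its argument "increments" is text: rows parted by semicolons, each of 4 numbers parted by spaces: the shift along the world's x, y, z in cm, then the turn about the world's z in degrees. A call has 1 to 12 rows; each row shifts and turns the commanded pose from where the row before left it; what a row does not reach is not made up. A row lasts 1/12 s, in which the tool goes at most 41.7 mm and 7.16 degrees, less where a joint would pass 70% of its speed; a pose out of reach is approached as far as the arm can. A call with a gripper value outside its range is refused whole. "jaw" is the finger opening in cm, from 0 to 8.54, set as the call begins (left out, the last holds). The fingers move at their own pace and stop on an object; "newtons" is the grip in N (left out, the last holds). Time passes only in rows, so rows that do not move let the fingers close. It gives the time, the measured TCP pose, the force and the opening at its end, in the units of the state.
- bot.get_state(): the state, without advancing time (a new reading comes with each control period).
- bot.camera(name): name is "scene" or "side" or "wrist"; returns (picture, depth): 480x640x3 uint8, red, green, blue; 480x640 float32, m along the optical axis (not along the pixel's ray), 0 where there is no reading.
- bot.calibration(name): a dict with "camera_matrix" (3x3 intrinsics, pixels), "cam_to_world" (4x4, takes a point from camera to world coordinates). Camera axes: x right, y down, z forward; pixel columns grow to the right and rows downward; lengths in m; the calibration is good to about 2 mm. A picture is of the moment at which its call begins: read the wrist's pose just before it. calibration takes no time and is no camera call; for the wrist camera it gives the pose at the moment of the call.
- bot.sign_off(): hands the job in, once; it reports no verdict.
Trained networks look in the newest picture that a camera, given by its name, has taken for a name from the list of things; names that differ only in an ending like _2 or _b are one class to them, and where a whole thing is asked for, a point or a joint stands for the part that bears it (a point fixed in the world has none). Each returns a list of dicts, best first, with "p" (0 to 1); they miss things now and then, are a little off and sometimes report something else, mostly with a low value. They report only what shows in the picture. A call takes as long as a camera call.
- bot.spot_in(camera, query): "extent" ([left, top, right, bottom] in pixels, round what is visible of it).
- bot.trace(camera, query): "mask" (480x640 bool, what is visible of it) and "extent" ([left, top, right, bottom] in pixels, round what is visible of it).
The state is a dict: "t": time; "joint_positions": joint angles; "joint_vel": joint speeds; "joint_torque": joint torques, N m; "tool_pos": TCP position; "eef_rot": TCP orientation; "wrist_force": force on the tool from outside, world axes, zero at the start; "wrist_torque": the same for the moment, N m; "finger_gap": finger opening in m.
Only numpy, scipy, OpenCV 4.12 (cv2) and the standard library are available. Lean on these libraries where they do the work, as an engineer would, in place of code of your own. Each camera call takes 0.05 s, during which the arm holds its last target.

## Working session

There is one attempt and no reset: what is moved stays moved. The work goes in short steps, Python scripts to look and compute and a tool call to move; the robot and the scene stay as the last step left them, time stands still between calls to the robot, and variables do not carry over. Pictures are saved under pics/ and viewed, and the job is handed in when it is done.

Besides the shell and the picture viewer there is one more tool, called in YAML: its name, and indented under it one key for each argument. step_arm: Moves the arm, as the interface text tells. Its arguments: {"type":"object","properties":{"increments":{"type":"string"},"jaw":{"type":"number"},"newtons":{"type":"number"}},"required":["increments"]}

```bash
mkdir -p pics; ls; python3 - <<'E'
from cell import bot
import cv2,numpy as np
print(bot.get_state())
for n in ["scene","side"]:
    p,d=bot.camera(n); cv2.imwrite(f"pics/{n}0.png",p[:,:,::-1])
    c=bot.calibration(n); print(n,c)
    for q in ["clamp","trigger","release","rail","jaw","tin","offcut","jar"]:
        r=bot.spot_in(n,q); print(q,[(x["p"],x["extent"]) for x in r[:2]])
E
```

```text
pics
{'t': 0.0, 'joint_positions': array([ 1.34298121e+00,  1.26362779e-01, -4.06352563e-02,  1.40538369e+00,
        2.11196569e-05,  1.57079980e+00]), 'joint_vel': array([ 2.55461296e-03, -2.71772939e-04, -4.94838759e-05,  5.08558003e-05,
        1.14021464e-03, -2.68488881e-04]), 'joint_torque': array([ 3.58403086e-04, -4.35914540e+01,  3.52922380e+01,  1.74971024e-02,
        4.14006536e-05,  2.09352962e-06]), 'tool_pos': array([0.11847138, 0.51103284, 0.23052502]), 'eef_rot': array([ 4.84915343e-04,  7.82895990e-01,  6.22152103e-01, -6.27170329e-04]), 'wrist_force': array([0.48202927, 0.82928918, 0.22127211]), 'wrist_torque': array([ 0.02629027,  0.06288832, -0.02087742]), 'finger_gap': 0.08511787132626826}
scene {'camera_matrix': array([[493.17368302,   0.        , 327.52384257],
       [  0.        , 493.17368302, 236.32954389],
       [  0.        ,   0.        ,   1.        ]]), 'cam_to_world': array([[-0.17278084,  0.81325052, -0.5556711 ,  1.00406015],
       [ 0.98484049,  0.13384361, -0.11034078,  0.15159524],
       [-0.01536167, -0.56631217, -0.82404766,  0.73656748],

[... 744 characters left out ...]
1805],
       [-0.29391591,  0.65383695, -0.69721638,  0.53468379],
       [ 0.01920964, -0.72524661, -0.68822115,  0.56082459],
       [ 0.        ,  0.        ,  0.        ,  1.        ]])}
clamp [(0.91, [307.7, 136.9, 424.2, 334.9])]
trigger [(0.88, [330.1, 143.6, 349.4, 184.6]), (0.37, [431.2, 246.5, 473.1, 296.8])]
release [(0.6, [338.8, 191.1, 352.0, 201.0])]
rail [(0.74, [332.4, 246.7, 400.1, 280.3])]
jaw [(0.84, [323.2, 166.6, 369.2, 252.7]), (0.49, [307.5, 142.0, 423.0, 335.1])]
tin [(0.77, [251.4, 187.1, 288.4, 243.6]), (0.52, [331.2, 246.3, 399.5, 281.5])]
offcut [(0.79, [260.7, 265.8, 297.0, 317.4]), (0.28, [308.0, 140.9, 423.3, 336.4])]
jar [(0.56, [434.4, 243.7, 474.6, 295.8])]
```

View pics/scene0.png

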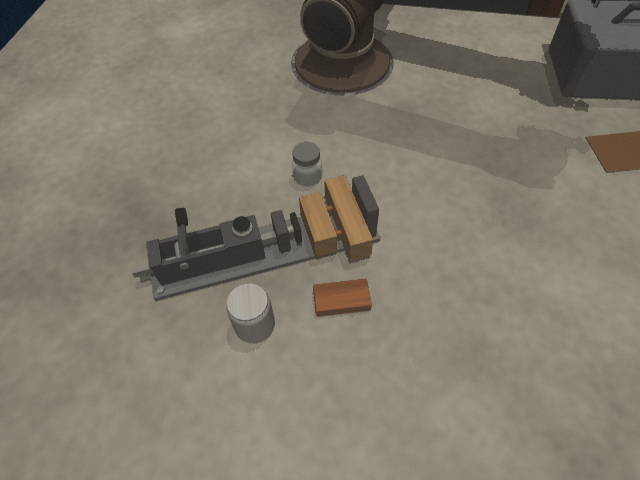

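View pics/side0.png

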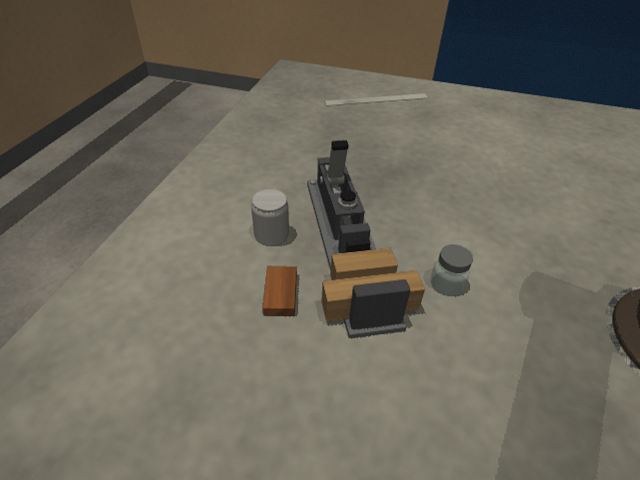

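```bash
cat > h.py <<'E'
from cell import bot
import numpy as np,cv2
def pts(n,d,mask):
    c=bot.calibration(n);K=c["camera_matrix"];T=c["cam_to_world"]
    v,u=np.nonzero(mask&(d>0));z=d[v,u]
    P=np.c_[(u-K[0,2])*z/K[0,0],(v-K[1,2])*z/K[1,1],z]
    return P@T[:3,:3].T+T[:3,3]
E
python3 - <<'E'
from h import *
for n in ["scene","side"]:
    p,d=bot.camera(n)
    np.save(f"pics/{n}d.npy",d)
    al=pts(n,d,np.ones_like(d,bool))
    for q in ["trigger","release","rail","clamp","jaw"]:
        r=bot.trace(n,q)
        if not r: print(q,"none");continue
        m=r[0]["mask"];np.save(f"pics/{n}_{q}.npy",m);P=pts(n,d,m)
        print(n,q,r[0]["p"],m.sum(),"med",np.median(P,0).round(4),"p5",np.percentile(P,5,0).round(4),"p95",np.percentile(P,95,0).round(4))
        hi=P[P[:,2]>np.percentile(P[:,2],97)-.012]; print("   top",len(hi),hi.mean(0).round(4),hi.min(0).round(4),hi.max(0).round(4))
        if q in("clamp",):
            for (a,b,nm) in [(.085,.1,'fixedjaw/button'),(.07,.078,'housing/jaw'),(.058,.066,'rail stile'),(.009,.015,'bed')]:
                s=P[(P[:,2]>a)&(P[:,2]<b)]
                if len(s)<10: continue
                rect=cv2.minAreaRect(s[:,:2].astype(np.float32)*1000);print("   ",nm,len(s),rect)
E
```

```text
scene trigger 0.75 483 med [ 0.6189 -0.1536  0.1214] p5 [ 0.598  -0.1773  0.0621] p95 [ 0.6265 -0.143   0.151 ]
   top 184 [ 0.6095 -0.1488  0.1484] [ 0.5929 -0.1609  0.1397] [ 0.6217 -0.1387  0.1523]
scene release 0.78 172 med [ 0.5697 -0.0758  0.0955] p5 [ 0.5588 -0.0862  0.0929] p95 [ 0.5804 -0.0658  0.0974]
   top 172 [ 0.5696 -0.076   0.0953] [ 0.556  -0.0887  0.0918] [ 0.5817 -0.0638  0.0993]
scene rail 0.56 1664 med [0.5235 0.041  0.0616] p5 [0.4726 0.0069 0.0223] p95 [0.5596 0.0706 0.0641]
   top 1183 [0.5147 0.0374 0.0619] [ 0.4594 -0.0027  0.0525] [0.5634 0.0753 0.0658]
scene clamp 0.9 14685 med [ 0.5675 -0.0466  0.0552] p5 [ 0.4602 -0.2034  0.0102] p95 [0.6543 0.1189 0.0925]
   top 1148 [ 0.5404 -0.0128  0.1053] [ 0.4353 -0.1704  0.0835] [0.6269 0.1383 0.1523]
    fixedjaw/button 770 ((539.6300659179688, -23.983444213867188), (81.65182495117188, 326.2674255371094), 26.394207000732422)
    housing/jaw 1674 ((548.307861328125, -48.95135498046875), (78.04676818847656, 380.84234619140625), 24.66914939880371)
    rail stile 3533 ((577.7642211914062, -35.11528015136719), (152.64
[... 1105 characters left out ...]
0.0969] [ 0.6227 -0.0658  0.1525]
    fixedjaw/button 1046 ((526.6092529296875, -23.010498046875), (79.63287353515625, 324.89666748046875), 22.151966094970703)
    housing/jaw 1098 ((557.02001953125, -39.480987548828125), (78.12615203857422, 379.2652587890625), 29.049522399902344)
    rail stile 3168 ((542.4617309570312, -41.2872314453125), (149.65579223632812, 368.314453125), 24.22404670715332)
    bed 1348 ((569.9703369140625, -37.028076171875), (143.519775390625, 405.89300537109375), 33.87269592285156)
side jaw 0.88 936 med [ 0.5395 -0.0101  0.0599] p5 [ 0.5143 -0.149   0.034 ] p95 [0.6035 0.0115 0.0733]
   top 427 [ 0.536  -0.0113  0.0687] [ 0.5088 -0.0351  0.0617] [0.562  0.019  0.0756]
```

```bash
python3 - <<'E'
from h import *
for n in ["scene","side"]:
    d=np.load(f"pics/{n}d.npy")
    for q in (["rail"]):
        P=pts(n,d,np.load(f"pics/{n}_{q}.npy")); s=P[(P[:,2]>.058)&(P[:,2]<.067)]
        print(n,q,cv2.minAreaRect(s[:,:2].astype(np.float32)*1000))
    A=pts(n,d,np.ones_like(d,bool))
    w=(A[:,0]>.35)&(A[:,0]<.7)&(A[:,1]>-.3)&(A[:,1]<.2)
    A=A[w]
    for th in [20,22,24,26,28,30]:
        pass
    # axis: housing+rail+stile+fixedjaw tops : sharpness of profile along local y of tops
    best=[]
    for th in np.arange(15,40,.25):
        a=np.deg2rad(th);ax=np.array([-np.sin(a),np.cos(a)])
        S=A[(A[:,2]>.058)&(A[:,2]<.0655)&(A[:,1]>0.0)]
        h,_=np.histogram(S[:,:2]@ax,bins=np.arange(-.3,.5,.001))
        best.append(((h.astype(float)**2).sum(),th))
    print(n,sorted(best)[-3:])
    th=sorted(best)[-1][1];a=np.deg2rad(th);ay=np.array([-np.sin(a),np.cos(a)]);ax=np.array([np.cos(a),np.sin(a)])
    rng=lambda S:[(S[:,:2]@ax).min().round(4),(S[:,:2]@ax).max().round(4),(S[:,:2]@ay).min().round(4),(S[:,:2]@ay).max().round(4)]
    S=A[(A[:,2]>.058)&(A[:,2]<.0655)&(A[:,1]>0.0)]
    h,e=np.histogram(S[:,:2]@ay,bins=np.arange(-.4,.3,.003));print([(round(e[i],3),h[i]) for i in range(len(h)) if h[i]>8])
    for nm,S in [("knob",A[A[:,2]>.138]),("fixed",A[(A[:,2]>.088)&(A[:,2]<.097)&(A[:,1]>.05)]),("jawtop",A[(A[:,2]>.068)&(A[:,2]<.077)&(A[:,1]>-.04)&(A[:,1]<.03)]),("butt",A[(A[:,2]>.09)&(A[:,2]<.1)&(A[:,1]<-.05)&(A[:,1]>-.1)])]:
        print(nm,len(S),rng(S))
E
```

```text
scene rail ((510.84063720703125, 36.35938262939453), (101.33924865722656, 40.229766845703125), 27.05875015258789)
scene [(np.float64(99329.0), np.float64(26.75)), (np.float64(99341.0), np.float64(27.0)), (np.float64(99627.0), np.float64(27.25))]
[(np.float64(-0.247), np.int64(9)), (np.float64(-0.244), np.int64(16)), (np.float64(-0.241), np.int64(27)), (np.float64(-0.238), np.int64(20)), (np.float64(-0.223), np.int64(53)), (np.float64(-0.22), np.int64(81)), (np.float64(-0.217), np.int64(82)), (np.float64(-0.214), np.int64(88)), (np.float64(-0.211), np.int64(83)), (np.float64(-0.208), np.int64(85)), (np.float64(-0.205), np.int64(82)), (np.float64(-0.202), np.int64(79)), (np.float64(-0.199), np.int64(82)), (np.float64(-0.196), np.int64(88)), (np.float64(-0.193), np.int64(83)), (np.float64(-0.19), np.int64(84)), (np.float64(-0.187), np.int64(83)), (np.float64(-0.184), np.int64(58)), (np.float64(-0.169), np.int64(73)), (np.float64(-0.166), np.int64(125)), (np.float64(-0.163), np.int64(135)), (np.float64(-0.16), np.int64(117)), (np.float64(-0.157), np.int64(123)), (np.float64(-0.154), np.i
[... 1917 characters left out ...]
int64(93)), (np.float64(-0.145), np.int64(76)), (np.float64(-0.142), np.int64(62)), (np.float64(-0.139), np.int64(67)), (np.float64(-0.136), np.int64(58)), (np.float64(-0.133), np.int64(69)), (np.float64(-0.13), np.int64(61)), (np.float64(-0.127), np.int64(89)), (np.float64(-0.124), np.int64(70)), (np.float64(-0.103), np.int64(165))]
knob 160 [np.float64(0.4552), np.float64(0.4852), np.float64(-0.416), np.float64(-0.398)]
fixed 734 [np.float64(0.431), np.float64(0.5109), np.float64(-0.1234), np.float64(-0.0997)]
jawtop 963 [np.float64(0.3024), np.float64(0.6233), np.float64(-0.3384), np.float64(-0.1506)]
butt 142 [np.float64(0.457), np.float64(0.484), np.float64(-0.337), np.float64(-0.3105)]
```

step_arm:
  increments: "2 -2.64 0 -2.08;2 -2.64 0 -2.08;2 -2.64 0 -2.08;2 -2.64 0 -2.08;2 -2.64 0 -2.08;2 -2.64 0 -2.08;2 -2.64 0 -2.08;2 -2.64 0 -2.08;2 -2.64 0 -2.08;2 -2.64 0 -2.08;2 -2.64 0 -2.08;2 -2.64 0 -2.08"
  jaw: 0
  newtons: 40

```text
t: 2.5
tool_pos: [0.3592, 0.1932, 0.2316]
eef_rot: [-0.0, 0.899, 0.438, 0.0]
wrist_force: [-0.5, 0.9, 0.4]
finger_gap: 0.0002
```

step_arm:
  increments: "2 -2.64 0 -2.08;2 -2.64 0 -2.08;2 -2.64 0 -2.08;2 -2.64 0 -2.08;2 -2.64 0 -2.08;2 -2.64 0 -2.08;2 -2.64 0 -2.08;2 -2.64 0 -2.08;2 -2.64 0 -2.08;2 -2.64 0 -2.08;2 -2.64 0 -2.08;0 0 0 0"

```text
t: 3.5
tool_pos: [0.5811, -0.0999, 0.2297]
eef_rot: [0.001, 0.969, 0.249, -0.0]
wrist_force: [-0.7, 0.5, 0.5]
finger_gap: 0.0002
```

step_arm:
  increments: "1.2 -2.2 0 -1.8;0 0 -2.5 0;0 0 -2.5 0;0 0 -2.5 0;0 0 -2.3 0;0 0 0 0"

```text
t: 4.0
tool_pos: [0.5877, -0.117, 0.1283]
eef_rot: [-0.002, 0.972, 0.236, -0.004]
wrist_force: [-0.8, -0.7, -0.5]
finger_gap: 0.0003
```

```bash
python3 - <<'E'
from h import *
for n in ["scene","side"]:
    p,d=bot.camera(n); cv2.imwrite(f"pics/{n}1.png",cv2.resize((p[130:330,120:440] if n=="scene" else p[120:350,220:500])[:,:,::-1],None,fx=2.4,fy=2.4))
print(bot.get_state()["wrist_force"],bot.get_state()["tool_pos"])
E
```

```text
[ 0.24266543  0.92354483 -0.03856728] [ 0.58991624 -0.1174493   0.13311108]
```

View pics/scene1.png

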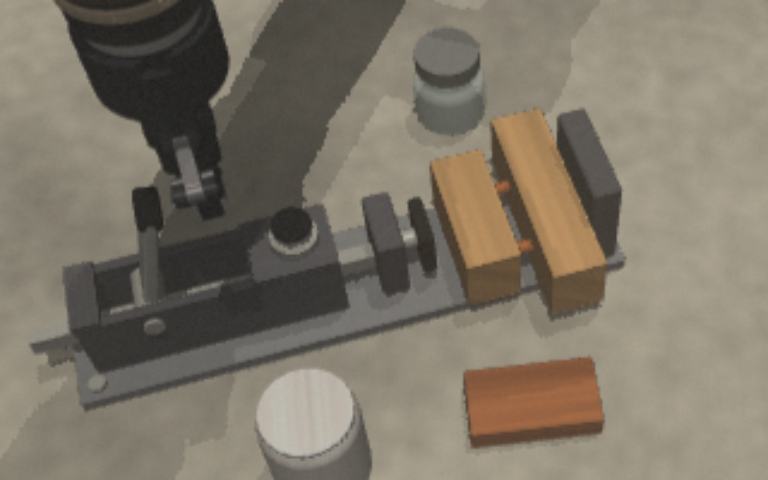

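View pics/side1.png

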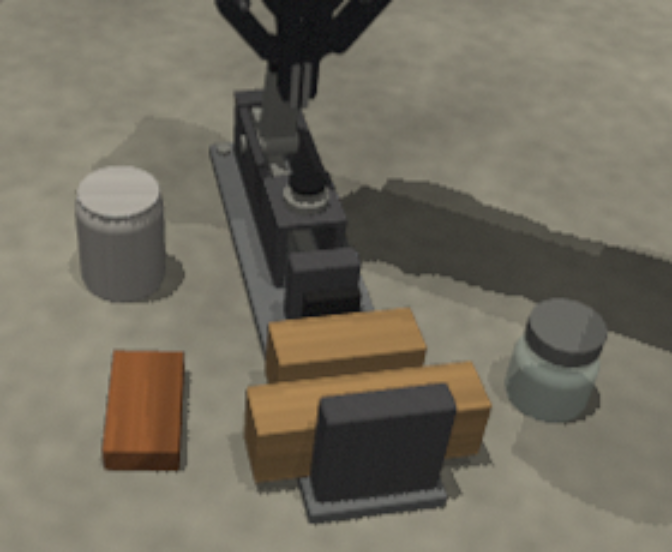

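step_arm:
  increments: "0.18 -0.36 0 0;0.18 -0.36 0 0;0.18 -0.36 0 0;0.18 -0.36 0 0;0.18 -0.36 0 0"

```text
t: 4.52
tool_pos: [0.6, -0.1358, 0.1342]
eef_rot: [-0.0, 0.972, 0.236, 0.001]
wrist_force: [-1.4, 3.0, 2.6]
finger_gap: 0.0
```

step_arm:
  increments: "0.18 -0.36 0 0;0.18 -0.36 0 0;0.18 -0.36 0 0"

```text
t: 4.77
tool_pos: [0.6051, -0.1467, 0.1335]
eef_rot: [-0.0, 0.972, 0.236, 0.0]
wrist_force: [-1.1, 2.3, 2.8]
finger_gap: -0.0
```

step_arm:
  increments: "0.18 -0.36 0 0;0.18 -0.36 0 0;0.18 -0.36 0 0"

```text
t: 5.02
tool_pos: [0.6104, -0.1576, 0.1333]
eef_rot: [-0.0, 0.972, 0.236, -0.0]
wrist_force: [-2.0, 4.1, 3.1]
finger_gap: -0.0002
```

step_arm:
  increments: "0.18 -0.36 0 0;0.18 -0.36 0 0"

```text
t: 5.18
tool_pos: [0.6141, -0.1649, 0.1331]
eef_rot: [-0.0, 0.972, 0.236, -0.0]
wrist_force: [-0.3, 2.8, -0.3]
finger_gap: 0.0001
```

step_arm:
  increments: "0.14 -0.27 0 0;0.09 -0.18 0 0;0 0 0 0"

```text
t: 5.43
tool_pos: [0.6163, -0.1694, 0.1327]
eef_rot: [-0.0, 0.972, 0.236, -0.0]
wrist_force: [-0.3, 3.0, -0.3]
finger_gap: 0.0
```

```bash
python3 - <<'E'
from h import *
for n in ["scene"]:
    p,d=bot.camera(n); cv2.imwrite(f"pics/{n}2.png",cv2.resize(p[130:330,120:440][:,:,::-1],None,fx=2.4,fy=2.4))
print(bot.get_state()["wrist_force"],bot.get_state()["tool_pos"])
E
```

```text
[-1.07424979  3.12759325 -1.08437902] [ 0.61621337 -0.16922011  0.1327906 ]
```

View pics/scene2.png

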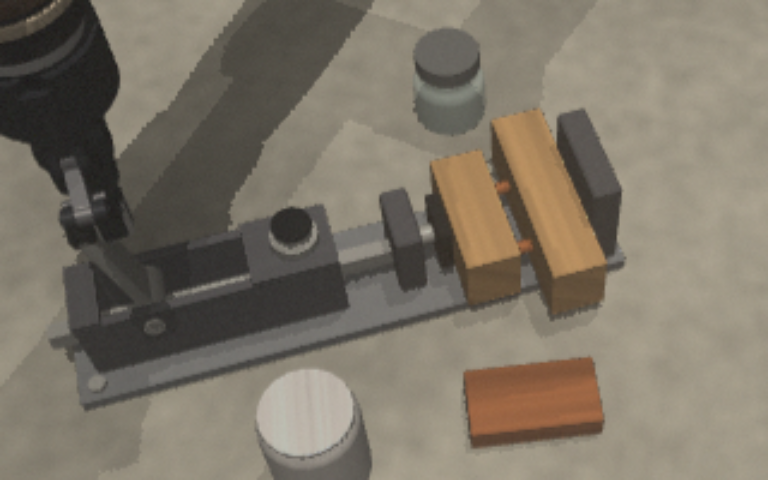

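step_arm:
  increments: "0.09 -0.18 0 0;0 0 0 0"

```text
t: 5.65
tool_pos: [0.6169, -0.1708, 0.1328]
eef_rot: [-0.0, 0.972, 0.236, -0.0]
wrist_force: [-0.3, 4.0, -2.2]
finger_gap: -0.0002
```

step_arm:
  increments: "0.09 -0.18 0 0;0 0 0 0"

```text
t: 5.82
tool_pos: [0.6171, -0.1712, 0.1327]
eef_rot: [-0.002, 0.972, 0.236, -0.001]
wrist_force: [-2.8, 8.6, -1.3]
finger_gap: 0.0
```

step_arm:
  increments: "-0.36 0.71 0 0;-0.36 0.71 0 0;-0.36 0.71 0 0;-0.36 0.71 0 0;-0.36 0.71 0 0;-0.41 0.8 0 0;0 0 0 0"

```text
t: 6.4
tool_pos: [0.5955, -0.1279, 0.1338]
eef_rot: [0.0, 0.972, 0.237, 0.0]
wrist_force: [0.1, 0.1, -0.2]
finger_gap: 0.0002
```

step_arm:
  increments: "0.18 -0.36 0 0;0.18 -0.36 0 0;0 0 0 0"

```text
t: 6.65
tool_pos: [0.6001, -0.1369, 0.1336]
eef_rot: [-0.0, 0.972, 0.236, 0.0]
wrist_force: [-1.7, 3.3, 2.0]
finger_gap: 0.0001
```

step_arm:
  increments: "0.18 -0.36 0 0;0.18 -0.36 0 0;0 0 0 0"

```text
t: 6.9
tool_pos: [0.6035, -0.1439, 0.1334]
eef_rot: [-0.0, 0.972, 0.236, 0.0]
wrist_force: [-2.1, 5.4, 4.0]
finger_gap: -0.0001
```

step_arm:
  increments: "0.18 -0.36 0 0;0.18 -0.36 0 0;0 0 0 0"

```text
t: 7.15
tool_pos: [0.6069, -0.151, 0.1334]
eef_rot: [-0.0, 0.972, 0.236, 0.0]
wrist_force: [-2.2, 4.3, 5.0]
finger_gap: -0.0
```

step_arm:
  increments: "0.18 -0.36 0 0;0.18 -0.36 0 0;0 0 0 0"

```text
t: 7.4
tool_pos: [0.6104, -0.1579, 0.1334]
eef_rot: [-0.001, 0.972, 0.236, 0.0]
wrist_force: [-2.7, 5.8, 4.9]
finger_gap: 0.0
```

step_arm:
  increments: "0.18 -0.36 0 0;0 0 0 0"

```text
t: 7.57
tool_pos: [0.6121, -0.1613, 0.1334]
eef_rot: [-0.001, 0.972, 0.236, -0.0]
wrist_force: [-3.1, 5.9, 5.2]
finger_gap: -0.0
```

step_arm:
  increments: "0.18 -0.36 0 0;0 0 0 0"

```text
t: 7.73
tool_pos: [0.6139, -0.165, 0.1332]
eef_rot: [-0.001, 0.972, 0.236, -0.0]
wrist_force: [-1.7, 6.2, 4.3]
finger_gap: -0.0004
```

step_arm:
  increments: "0.18 -0.36 0 0;0 0 0 0"

```text
t: 7.9
tool_pos: [0.6157, -0.1686, 0.1329]
eef_rot: [-0.001, 0.972, 0.236, -0.0]
wrist_force: [-2.0, 5.5, 2.5]
finger_gap: 0.0001
```

```bash
python3 - <<'E'
from h import *
for n in ["scene"]:
    p,d=bot.camera(n); cv2.imwrite(f"pics/{n}3.png",cv2.resize(p[130:330,120:440][:,:,::-1],None,fx=2.4,fy=2.4))
print(bot.get_state()["wrist_force"],bot.get_state()["tool_pos"])
E
```

```text
[-1.44673862  5.34029709  2.52614171] [ 0.61564866 -0.16847644  0.13290171]
```

View pics/scene3.png

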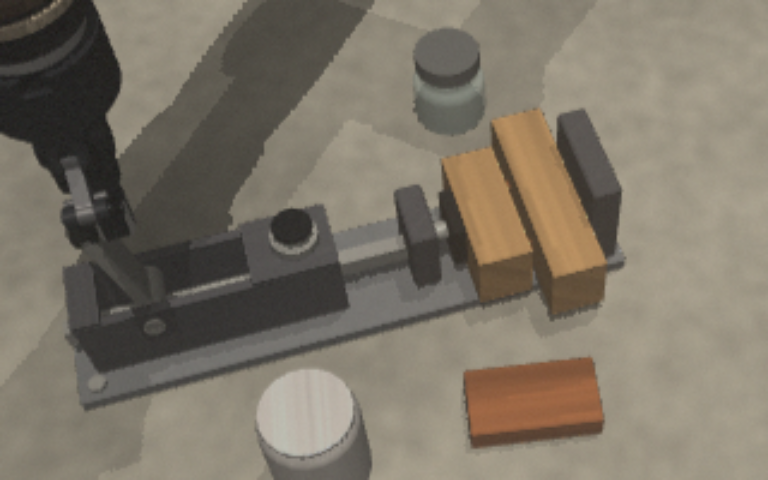

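step_arm:
  increments: "0.11 -0.22 0 0;0.07 -0.13 0 0;0 0 0 0"

```text
t: 8.2
tool_pos: [0.617, -0.1712, 0.1325]
eef_rot: [-0.002, 0.972, 0.236, -0.001]
wrist_force: [-3.3, 6.7, 1.3]
finger_gap: 0.0001
```

step_arm:
  increments: "-0.36 0.71 0 0;-0.36 0.71 0 0;-0.36 0.71 0 0;-0.36 0.71 0 0;-0.36 0.71 0 0;-0.36 0.71 0 0;0 0 0 0"

```text
t: 8.78
tool_pos: [0.5954, -0.1286, 0.1337]
eef_rot: [0.0, 0.972, 0.237, 0.0]
wrist_force: [0.8, -0.4, -0.3]
finger_gap: -0.0003
```

```bash
python3 - <<'E'
from h import *
for n in ["scene"]:
    p,d=bot.camera(n); cv2.imwrite(f"pics/{n}4.png",cv2.resize(p[130:330,120:440][:,:,::-1],None,fx=2.4,fy=2.4))
    A=pts(n,d,np.ones_like(d,bool));a=np.deg2rad(27.1);ay=np.array([-np.sin(a),np.cos(a)]);ax=np.array([np.cos(a),np.sin(a)])
    X=A[:,:2]@ax;Y=A[:,:2]@ay
    S=(A[:,2]>.056)&(A[:,2]<.068)&(abs(X-.4725)<.045)&(Y>-.24)&(Y<-.1)
    h,e=np.histogram(Y[S],bins=np.arange(-.24,-.1,.001));print([(round(e[i]*1000),h[i]) for i in range(len(h))])
print(bot.get_state()["wrist_force"],bot.get_state()["tool_pos"])
E
```

```text
[(-240, np.int64(1)), (-239, np.int64(3)), (-238, np.int64(1)), (-237, np.int64(3)), (-236, np.int64(3)), (-235, np.int64(2)), (-234, np.int64(3)), (-233, np.int64(2)), (-232, np.int64(0)), (-231, np.int64(0)), (-230, np.int64(0)), (-229, np.int64(0)), (-228, np.int64(0)), (-227, np.int64(0)), (-226, np.int64(0)), (-225, np.int64(0)), (-224, np.int64(0)), (-223, np.int64(0)), (-222, np.int64(0)), (-221, np.int64(20)), (-220, np.int64(12)), (-219, np.int64(12)), (-218, np.int64(11)), (-217, np.int64(14)), (-216, np.int64(13)), (-215, np.int64(12)), (-214, np.int64(11)), (-213, np.int64(11)), (-212, np.int64(9)), (-211, np.int64(31)), (-210, np.int64(27)), (-209, np.int64(25)), (-208, np.int64(28)), (-207, np.int64(26)), (-206, np.int64(21)), (-205, np.int64(26)), (-204, np.int64(25)), (-203, np.int64(24)), (-202, np.int64(27)), (-201, np.int64(27)), (-200, np.int64(25)), (-199, np.int64(24)), (-198, np.int64(25)), (-197, np.int64(26)), (-196, np.int64(21)), (-195, np.int64(29)), (-194, np.int64(24)), (-193, np.int64(26)), (-192, np.int64(22)), (-191, np.int64(22)), (-190, np.int64(27)
[... 1282 characters left out ...]
p.int64(29)), (-130, np.int64(24)), (-129, np.int64(26)), (-128, np.int64(16)), (-127, np.int64(23)), (-126, np.int64(43)), (-125, np.int64(2)), (-124, np.int64(4)), (-123, np.int64(3)), (-122, np.int64(4)), (-121, np.int64(3)), (-120, np.int64(1)), (-119, np.int64(4)), (-118, np.int64(1)), (-117, np.int64(3)), (-116, np.int64(2)), (-115, np.int64(2)), (-114, np.int64(1)), (-113, np.int64(4)), (-112, np.int64(2)), (-111, np.int64(0)), (-110, np.int64(3)), (-109, np.int64(1)), (-108, np.int64(3)), (-107, np.int64(1)), (-106, np.int64(2)), (-105, np.int64(0)), (-104, np.int64(0)), (-103, np.int64(0)), (-102, np.int64(0))]
[0.24544645 0.66335258 0.36688632] [ 0.59587508 -0.12921222  0.13373032]
```

View pics/scene4.png

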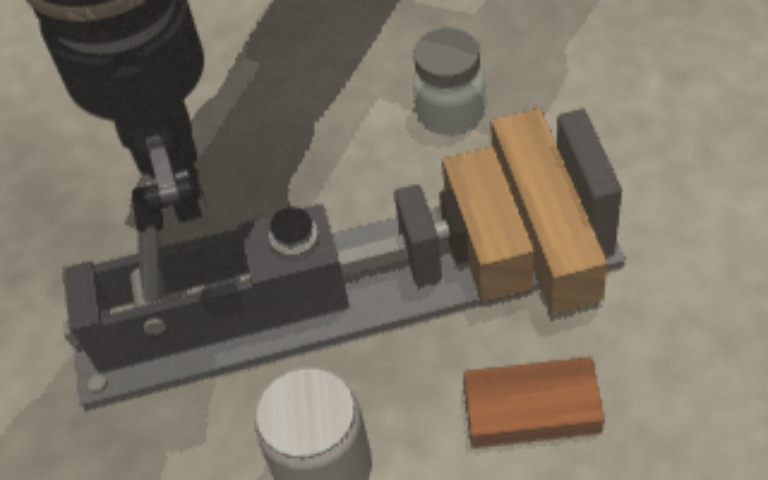

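step_arm:
  increments: "0.18 -0.36 0 0;0.18 -0.36 0 0;0.18 -0.36 0 0;0 0 0 0"

```text
t: 9.17
tool_pos: [0.6016, -0.1404, 0.1337]
eef_rot: [-0.001, 0.972, 0.236, 0.0]
wrist_force: [-3.8, 5.9, 4.8]
finger_gap: 0.0003
```

step_arm:
  increments: "0.09 -0.18 0 0;0 0 0 0"

```text
t: 9.33
tool_pos: [0.6023, -0.1418, 0.1338]
eef_rot: [-0.001, 0.972, 0.236, 0.0]
wrist_force: [-3.4, 6.9, 5.0]
finger_gap: -0.0002
```

step_arm:
  increments: "0.09 -0.18 0 0;0 0 0 0"

```text
t: 9.5
tool_pos: [0.6032, -0.1436, 0.1338]
eef_rot: [-0.001, 0.972, 0.236, 0.0]
wrist_force: [-3.2, 7.2, 5.3]
finger_gap: -0.0002
```

step_arm:
  increments: "0.09 -0.18 0 0;0 0 0 0"

```text
t: 9.67
tool_pos: [0.6042, -0.1455, 0.1338]
eef_rot: [-0.001, 0.972, 0.236, 0.0]
wrist_force: [-3.0, 6.0, 5.0]
finger_gap: -0.0
```

step_arm:
  increments: "0.09 -0.18 0 0;0 0 0 0"

```text
t: 9.83
tool_pos: [0.6051, -0.1474, 0.1338]
eef_rot: [-0.001, 0.972, 0.236, 0.0]
wrist_force: [-3.1, 5.9, 4.7]
finger_gap: 0.0
```

step_arm:
  increments: "0.09 -0.18 0 0;0 0 0 0"

```text
t: 10.0
tool_pos: [0.6061, -0.1493, 0.1337]
eef_rot: [-0.001, 0.972, 0.236, 0.0]
wrist_force: [-2.9, 4.8, 4.7]
finger_gap: -0.0001
```

step_arm:
  increments: "0.09 -0.18 0 0;0 0 0 0"

```text
t: 10.17
tool_pos: [0.607, -0.1512, 0.1337]
eef_rot: [-0.001, 0.972, 0.236, 0.0]
wrist_force: [-2.9, 5.6, 4.7]
finger_gap: -0.0
```

step_arm:
  increments: "0.09 -0.18 0 0;0 0 0 0"

```text
t: 10.33
tool_pos: [0.6078, -0.1529, 0.1337]
eef_rot: [-0.001, 0.972, 0.236, 0.0]
wrist_force: [-3.6, 5.2, 4.3]
finger_gap: 0.0001
```

step_arm:
  increments: "0.05 -0.09 0 0;0 0 0 0"

```text
t: 10.5
tool_pos: [0.6082, -0.1536, 0.1337]
eef_rot: [-0.001, 0.972, 0.236, 0.0]
wrist_force: [-2.9, 5.7, 5.0]
finger_gap: -0.0
```

```bash
cat > gap.py <<'E'
from h import *
n="scene";p,d=bot.camera(n)
A=pts(n,d,np.ones_like(d,bool));a=np.deg2rad(27.1);ay=np.array([-np.sin(a),np.cos(a)]);ax=np.array([np.cos(a),np.sin(a)])
X=A[:,:2]@ax;Y=A[:,:2]@ay
S=(A[:,2]>.056)&(A[:,2]<.068)&(abs(X-.4725)<.045)
h,e=np.histogram(Y[S],bins=np.arange(-.222,-.16,.001));print([(round(e[i]*1000),int(h[i])) for i in range(len(h))])
S=(A[:,2]>.066)&(A[:,2]<.077)&(abs(X-.4725)<.028)&(Y>-.3)&(Y<-.15)
print("jaw top Y",np.percentile(Y[S],[2,50,98]) if S.sum() else 0)
for i in range(6):
    s=bot.get_state();print(s["t"],s["wrist_force"].round(2),round(float(s["wrist_force"][:2]@ay),2),s["tool_pos"].round(4)); bot.camera(n)
E
python3 gap.py
```

```text
[(-222, 0), (-221, 0), (-220, 0), (-219, 0), (-218, 0), (-217, 0), (-216, 18), (-215, 15), (-214, 13), (-213, 12), (-212, 14), (-211, 8), (-210, 15), (-209, 11), (-208, 14), (-207, 6), (-206, 34), (-205, 26), (-204, 25), (-203, 24), (-202, 25), (-201, 26), (-200, 23), (-199, 26), (-198, 24), (-197, 27), (-196, 22), (-195, 24), (-194, 30), (-193, 17), (-192, 24), (-191, 31), (-190, 22), (-189, 25), (-188, 22), (-187, 24), (-186, 22), (-185, 26), (-184, 26), (-183, 26), (-182, 26), (-181, 22), (-180, 25), (-179, 30), (-178, 21), (-177, 22), (-176, 28), (-175, 23), (-174, 24), (-173, 25), (-172, 22), (-171, 23), (-170, 27), (-169, 25), (-168, 25), (-167, 15), (-166, 24), (-165, 32), (-164, 23), (-163, 25), (-162, 28)]
jaw top Y [-0.24622778 -0.23684951 -0.22700153]
10.55 [-3.34  6.48  4.38] 7.29 [ 0.6082 -0.1536  0.1337]
10.6 [-3.4   5.61  5.28] 6.54 [ 0.6081 -0.1536  0.1337]
10.65 [-2.93  5.33  4.83] 6.08 [ 0.6081 -0.1535  0.1337]
10.7 [-3.18  5.56  5.41] 6.4 [ 0.6081 -0.1536  0.1337]
10.75 [-3.28  5.29  4.73] 6.21 [ 0.6081 -0.1536  0.1337]
10.8 [-2.89  6.3   4.73] 6.93 [ 0.6081 -0.1535  0.1337]
```

step_arm:
  increments: "0.05 -0.09 0 0;0 0 0 0"

```text
t: 11.02
tool_pos: [0.6085, -0.1543, 0.1337]
eef_rot: [-0.001, 0.972, 0.236, 0.0]
wrist_force: [-4.0, 5.8, 5.5]
finger_gap: 0.0
```

step_arm:
  increments: "0.05 -0.09 0 0;0 0 0 0"

```text
t: 11.18
tool_pos: [0.6089, -0.155, 0.1338]
eef_rot: [-0.001, 0.972, 0.236, 0.0]
wrist_force: [-4.7, 6.9, 6.1]
finger_gap: 0.0002
```

step_arm:
  increments: "0.05 -0.09 0 0;0 0 0 0"

```text
t: 11.35
tool_pos: [0.6093, -0.1558, 0.1338]
eef_rot: [-0.002, 0.972, 0.236, 0.0]
wrist_force: [-4.8, 8.4, 7.2]
finger_gap: 0.0001
```

step_arm:
  increments: "0.05 -0.09 0 0;0 0 0 0"

```text
t: 11.52
tool_pos: [0.6097, -0.1565, 0.1338]
eef_rot: [-0.002, 0.972, 0.236, -0.0]
wrist_force: [-6.5, 9.2, 7.0]
finger_gap: -0.0
```

```bash
python3 gap.py | tail -6
```

```text
11.5667 [-4.27  8.3   5.89] 9.33 [ 0.6096 -0.1565  0.1338]
11.6167 [-5.04  9.22  6.32] 10.5 [ 0.6097 -0.1565  0.1339]
11.6667 [-5.03  7.85  7.61] 9.28 [ 0.6096 -0.1565  0.1339]
11.7167 [-5.83  7.64  6.84] 9.46 [ 0.6096 -0.1565  0.1339]
11.7667 [-5.07  8.52  7.15] 9.9 [ 0.6096 -0.1564  0.1338]
11.8167 [-5.9   7.64  6.55] 9.48 [ 0.6096 -0.1564  0.1339]
```

step_arm:
  increments: "0.05 -0.09 0 0;0 0 0 0"

```text
t: 12.03
tool_pos: [0.6101, -0.1573, 0.1339]
eef_rot: [-0.002, 0.972, 0.236, -0.0]
wrist_force: [-5.2, 9.2, 7.3]
finger_gap: 0.0002
```

step_arm:
  increments: "0.05 -0.09 0 0;0 0 0 0"

```text
t: 12.2
tool_pos: [0.6105, -0.1581, 0.1339]
eef_rot: [-0.002, 0.972, 0.236, -0.0]
wrist_force: [-6.4, 8.6, 7.4]
finger_gap: 0.0002
```

```bash
python3 gap.py
```

```text
[(-222, 0), (-221, 0), (-220, 0), (-219, 0), (-218, 0), (-217, 1), (-216, 15), (-215, 16), (-214, 12), (-213, 12), (-212, 12), (-211, 12), (-210, 14), (-209, 10), (-208, 12), (-207, 9), (-206, 32), (-205, 27), (-204, 22), (-203, 29), (-202, 22), (-201, 25), (-200, 26), (-199, 27), (-198, 21), (-197, 26), (-196, 24), (-195, 24), (-194, 25), (-193, 29), (-192, 24), (-191, 20), (-190, 22), (-189, 27), (-188, 26), (-187, 28), (-186, 21), (-185, 24), (-184, 22), (-183, 29), (-182, 19), (-181, 29), (-180, 20), (-179, 28), (-178, 23), (-177, 22), (-176, 21), (-175, 29), (-174, 21), (-173, 26), (-172, 25), (-171, 23), (-170, 28), (-169, 20), (-168, 26), (-167, 18), (-166, 24), (-165, 30), (-164, 21), (-163, 25), (-162, 24)]
jaw top Y [-0.24551125 -0.23614549 -0.22623249]
12.25 [-6.23  8.22  8.08] 10.16 [ 0.6104 -0.158   0.1339]
12.3 [-6.08  9.48  7.09] 11.21 [ 0.6104 -0.158   0.1339]
12.35 [-6.25  9.41  6.74] 11.23 [ 0.6104 -0.158   0.1339]
12.4 [-6.21 10.19  7.85] 11.9 [ 0.6104 -0.158   0.1339]
12.45 [-4.45  9.02  7.63] 10.05 [ 0.6104 -0.158   0.1339]
12.5 [-5.15  9.46  6.75] 10.76 [ 0.6104 -0.158   0.1339]
```

step_arm:
  increments: "0.05 -0.09 0 0;0 0 0 0;0 0 0 0;0 0 0 0"

```text
t: 12.88
tool_pos: [0.6108, -0.1587, 0.1339]
eef_rot: [-0.002, 0.972, 0.236, -0.0]
wrist_force: [-6.4, 9.4, 8.1]
finger_gap: 0.0001
```

```bash
python3 gap.py|tail -7
```

```text
jaw top Y [-0.24543508 -0.23612065 -0.22632816]
12.9333 [-6.02 10.1   7.39] 11.74 [ 0.6108 -0.1588  0.1339]
12.9833 [-6.29  9.63  7.61] 11.44 [ 0.6108 -0.1587  0.1339]
13.0333 [-6.5   9.45  7.36] 11.37 [ 0.6108 -0.1587  0.1339]
13.0833 [-6.61  9.23  7.81] 11.23 [ 0.6108 -0.1587  0.1339]
13.1333 [-6.52  9.35  8.17] 11.29 [ 0.6108 -0.1588  0.1339]
13.1833 [-6.89 10.16  7.58] 12.18 [ 0.6108 -0.1587  0.1339]
```

step_arm:
  increments: "-0.3 0.6 0 0;-0.42 0.82 0 0;-0.42 0.82 0 0;-0.42 0.82 0 0;-0.42 0.82 0 0;0 0 0 0;-0.7 1.4 0 0;-0.7 1.4 0 0;-0.7 1.4 0 0;0 0 0 0"

```text
t: 14.07
tool_pos: [0.5693, -0.0768, 0.1335]
eef_rot: [-0.0, 0.971, 0.237, -0.0]
wrist_force: [-0.0, 0.3, -0.2]
finger_gap: 0.0004
```

```bash
python3 gap.py|tail -3; python3 - <<'E'
from h import *
for n in ["scene","side"]:
    p,d=bot.camera(n); cv2.imwrite(f"pics/{n}5.png",cv2.resize((p[130:330,120:440] if n=="scene" else p[120:350,220:500])[:,:,::-1],None,fx=2.4,fy=2.4))
E
```

```text
14.2667 [-0.67 -0.87  0.05] -0.47 [ 0.571  -0.0794  0.1335]
14.3167 [ 0.58  0.43 -0.14] 0.12 [ 0.5711 -0.0796  0.1334]
14.3667 [-0.22  0.47 -0.41] 0.51 [ 0.5711 -0.0797  0.1333]
```

View pics/scene5.png

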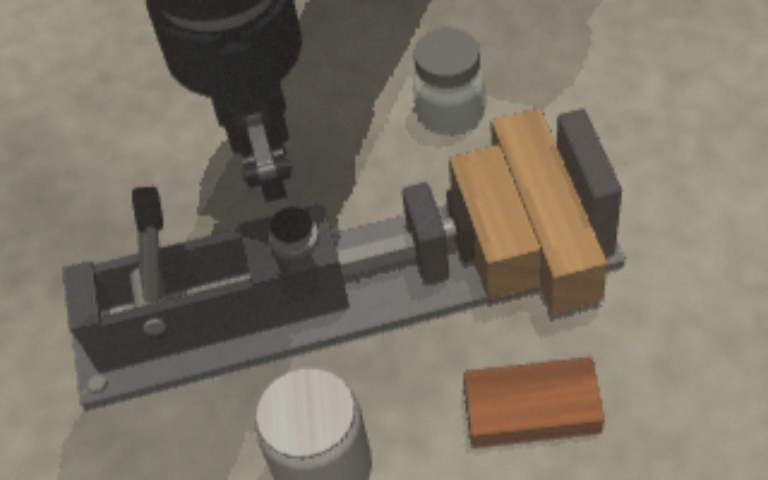

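View pics/side5.png

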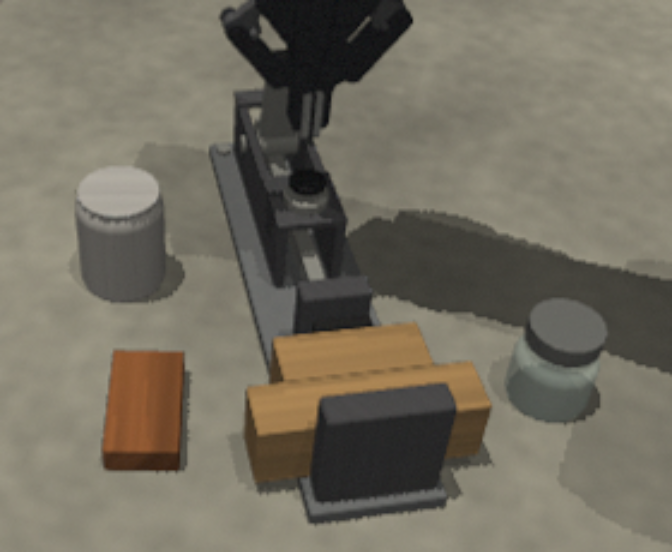

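step_arm:
  increments: "-0.2 0.45 0 0;0 0 -1.2 0;0 0 -1.2 0;0 0 -0.9 0;0 0 0 0;0 0 0 0"

```text
t: 15.02
tool_pos: [0.5684, -0.0749, 0.0998]
eef_rot: [-0.0, 0.972, 0.236, -0.001]
wrist_force: [-0.2, -1.0, -0.2]
finger_gap: 0.0001
```

step_arm:
  increments: "0 0 -0.4 0;0 0 -0.4 0;0 0 0 0"

```text
t: 15.27
tool_pos: [0.5692, -0.075, 0.0922]
eef_rot: [0.0, 0.972, 0.236, 0.0]
wrist_force: [1.1, 0.8, 2.1]
finger_gap: -0.0001
```

step_arm:
  increments: "0 0 -0.3 0;0 0 0 0"

```text
t: 15.43
tool_pos: [0.5692, -0.075, 0.0894]
eef_rot: [0.0, 0.972, 0.236, 0.0]
wrist_force: [1.2, 0.1, 3.3]
finger_gap: -0.0
```

step_arm:
  increments: "0 0 -0.3 0;0 0 0 0"

```text
t: 15.6
tool_pos: [0.5692, -0.075, 0.0872]
eef_rot: [0.0, 0.972, 0.236, 0.001]
wrist_force: [-0.4, -0.1, 5.5]
finger_gap: -0.0003
```

step_arm:
  increments: "0 0 -0.15 0;0 0 0 0"

```text
t: 15.77
tool_pos: [0.5694, -0.075, 0.0871]
eef_rot: [0.0, 0.972, 0.236, 0.001]
wrist_force: [-3.8, 0.9, 14.7]
finger_gap: 0.0001
```

```bash
python3 gap.py|tail -7
```

```text
jaw top Y [-0.26673294 -0.25711182 -0.24749389]
15.8167 [-4.55  1.15 15.65] 3.1 [ 0.5694 -0.0751  0.0871]
15.8667 [-3.51  0.58 14.37] 2.12 [ 0.5694 -0.075   0.087 ]
15.9167 [-4.11  1.1  15.49] 2.85 [ 0.5694 -0.075   0.087 ]
15.9667 [-3.66  0.93 14.28] 2.49 [ 0.5695 -0.075   0.0871]
16.0167 [-3.97  1.26 14.21] 2.93 [ 0.5694 -0.0751  0.0871]
16.0667 [-4.77  1.16 15.23] 3.2 [ 0.5694 -0.0751  0.0871]
```

Button is bottomed and the jaw is running back; hold it down.

step_arm:
  increments: "0 0 0 0;0 0 0 0;0 0 0 0;0 0 0 0;0 0 0 0;0 0 0 0;0 0 0 0;0 0 0 0;0 0 0 0;0 0 0 0;0 0 0 0;0 0 0 0"

```text
t: 17.12
tool_pos: [0.5694, -0.0751, 0.087]
eef_rot: [0.0, 0.972, 0.236, 0.001]
wrist_force: [-3.6, 1.2, 14.5]
finger_gap: -0.0001
```

step_arm:
  increments: "0 0 0 0;0 0 0 0;0 0 0 0;0 0 0 0;0 0 0 0;0 0 0 0;0 0 0 0;0 0 0 0;0 0 0 0;0 0 0 0;0 0 0 0;0 0 0 0"

```text
t: 18.12
tool_pos: [0.5694, -0.0751, 0.0871]
eef_rot: [0.0, 0.972, 0.236, 0.001]
wrist_force: [-4.2, 0.3, 15.1]
finger_gap: -0.0004
```

```bash
python3 gap.py;python3 gap.py|sed -n 2p; python3 - <<'E'
from h import *
for n in ["scene"]:
    p,d=bot.camera(n); cv2.imwrite(f"pics/{n}6.png",cv2.resize((p[130:330,120:440] if n=="scene" else p[120:350,220:500])[:,:,::-1],None,fx=2.4,fy=2.4))
E
```

```text
[(-222, 0), (-221, 0), (-220, 0), (-219, 0), (-218, 0), (-217, 0), (-216, 0), (-215, 0), (-214, 0), (-213, 0), (-212, 0), (-211, 0), (-210, 0), (-209, 0), (-208, 0), (-207, 3), (-206, 36), (-205, 26), (-204, 24), (-203, 30), (-202, 22), (-201, 26), (-200, 27), (-199, 20), (-198, 27), (-197, 26), (-196, 24), (-195, 24), (-194, 25), (-193, 23), (-192, 29), (-191, 24), (-190, 24), (-189, 25), (-188, 24), (-187, 22), (-186, 25), (-185, 27), (-184, 23), (-183, 28), (-182, 17), (-181, 28), (-180, 25), (-179, 25), (-178, 21), (-177, 26), (-176, 25), (-175, 21), (-174, 29), (-173, 21), (-172, 24), (-171, 28), (-170, 21), (-169, 24), (-168, 24), (-167, 17), (-166, 26), (-165, 26), (-164, 29), (-163, 24), (-162, 25)]
jaw top Y [-0.28743912 -0.27780092 -0.26795184]
18.1667 [-3.65  0.77 13.47] 2.35 [ 0.5694 -0.075   0.0871]
18.2167 [-3.74  1.07 14.71] 2.65 [ 0.5694 -0.0751  0.0871]
18.2667 [-3.59  1.64 15.08] 3.09 [ 0.5694 -0.0751  0.0871]
18.3167 [-3.21  0.83 15.14] 2.2 [ 0.5694 -0.0751  0.0871]
18.3667 [-3.21  1.28 15.94] 2.6 [ 0.5694 -0.0751  0.087 ]
18.4167 [-4.    1.09 15.01] 2.79 [ 0.5694 -0.0751  0.087 ]
jaw top Y [-0.28744084 -0.27801076 -0.26816261]
```

View pics/scene6.png

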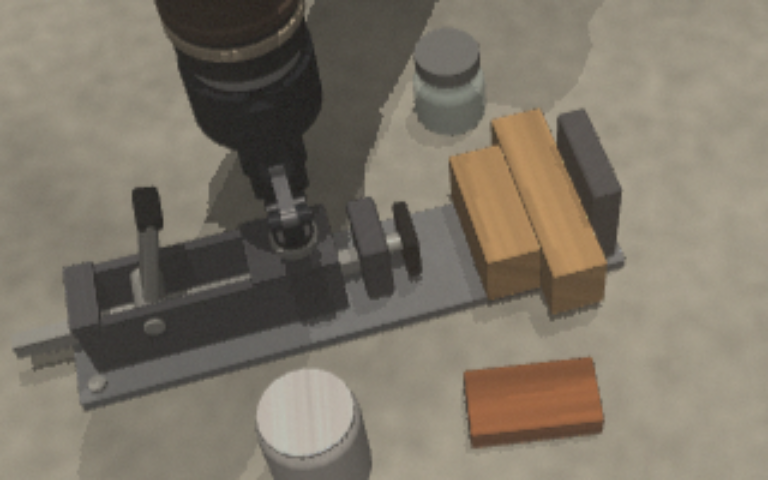

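step_arm:
  increments: "0 0 0.5 0;0 0 0.8 0;0 0 1.5 0;0 0 2.5 0;0 0 2.5 0;0 0 2.5 0;0 0 0 0;0 0 0 0;0 0 0 0;0 0 0 0"

```text
t: 19.7
tool_pos: [0.5681, -0.0749, 0.1862]
eef_rot: [-0.0, 0.972, 0.236, -0.001]
wrist_force: [-0.0, -0.6, -0.0]
finger_gap: -0.0001
```

```bash
python3 gap.py; python3 - <<'E'
from h import *
n="scene"
p,d=bot.camera(n); cv2.imwrite(f"pics/{n}7.png",cv2.resize(p[130:330,120:440][:,:,::-1],None,fx=2.4,fy=2.4))
E
```

```text
[(-222, 0), (-221, 0), (-220, 0), (-219, 0), (-218, 0), (-217, 0), (-216, 0), (-215, 0), (-214, 0), (-213, 0), (-212, 0), (-211, 0), (-210, 0), (-209, 0), (-208, 0), (-207, 1), (-206, 36), (-205, 27), (-204, 29), (-203, 19), (-202, 30), (-201, 25), (-200, 21), (-199, 28), (-198, 21), (-197, 25), (-196, 27), (-195, 26), (-194, 25), (-193, 20), (-192, 23), (-191, 29), (-190, 23), (-189, 29), (-188, 19), (-187, 28), (-186, 24), (-185, 27), (-184, 23), (-183, 26), (-182, 20), (-181, 26), (-180, 27), (-179, 24), (-178, 24), (-177, 26), (-176, 24), (-175, 23), (-174, 30), (-173, 19), (-172, 26), (-171, 20), (-170, 28), (-169, 20), (-168, 28), (-167, 16), (-166, 27), (-165, 28), (-164, 26), (-163, 24), (-162, 24)]
jaw top Y [-0.28740048 -0.27792515 -0.26809434]
19.75 [-0.58  0.59  0.45] 0.79 [ 0.5681 -0.0749  0.1863]
19.8 [0.45 0.27 0.22] 0.03 [ 0.5681 -0.0749  0.1864]
19.85 [-0.88  0.03  0.24] 0.42 [ 0.5682 -0.0749  0.1866]
19.9 [ 0.06 -0.36  0.04] -0.35 [ 0.5684 -0.0749  0.1868]
19.95 [-0.48  0.18 -0.67] 0.38 [ 0.5685 -0.0749  0.187 ]
20.0 [-0.11  0.2  -0.65] 0.23 [ 0.5686 -0.0749  0.1872]
```

View pics/scene7.png

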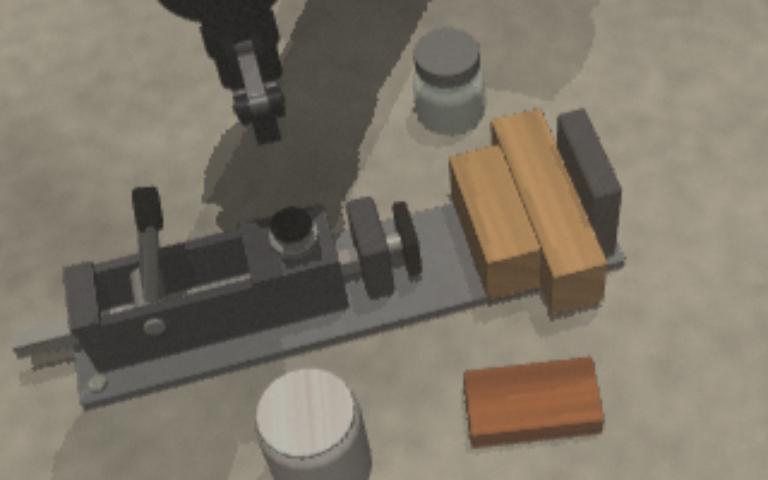

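The picture shows the rail closed on the stile (around 540, 230), the jaw fully back (370, 250), the trigger upright at rest and the button up. The fingers are clear and the bystanders have not moved.

```bash
python3 -c "
from cell import bot
print(bot.sign_off())"
```

```text
the job is handed in; nothing more can be done
None
```

I closed the joint with the clamp and handed the job in at about 20 s; sign-off gives no verdict, so the result below rests on my own checks.

- **Pumping:** I gave the trigger two full strokes. On the third I went in 1 mm steps, stopping at about 11 N on the knob (roughly 25 N at the jaw, estimated from the knob force, not measured). I held that for more than 0.5 s.
- **Release:** I pressed the button to its stop, about 8 mm down with 15 N, and held it for about 2.5 s. The jaw ran back and stopped moving, and I lifted clear.
- **Last checks:** The depth data showed no gap between rail and stile. The jaw was fully back within about 1–1.5 mm. In the picture the trigger was at rest, the button was up and the bystanders were where they started. The wrist force was about 0.

No check failed. The scene and side cameras disagreed by about 3–5 mm on positions along the clamp, so I found the trigger and button by contact force as well.

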